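# Release the hold-down link of a test nest with the forked spring-bar tool

### The arm

A 6-joint arm with a two-finger parallel gripper is mounted at the origin on a cart in front of the work surface, level with it; the furniture and walls round the work are solid. World frame = base frame: x ahead of the robot, y to its left, z up, the work surface at z = 0. Lengths are in m, angles in rad, forces in N, time in s.
With the tool pointing down it reaches from about 0.425 to 1.125 m from the base axis. Payload 14.9 kg.
Tool frame: the origin (TCP) lies between the finger pads; the fingertips stand 14 mm ahead of it and the grasp point (between the pads) lies 5 mm behind it; z points along the fingers, y is the line along which they close (so a half turn about z gives the same grasp; the last joint's range is limited). The gripper opens to 91 mm and grips with 3 to 60 N. Pads are 32 mm wide; open, the fingers measure 118 mm over their backs; the gripper's body (76 mm by 178 mm) begins 60 mm behind the grasp point.
Start: joints at [-1.302, 0.379, 1.734, -0, 1.028, -0.033], TCP at [0.208, -0.668, 0.228] pointing down, gripper open.
Joint ranges: [-2.77, 2.77], [-0.74, 2.19], [0, 2.66], [-1.06, 4.2], [0.31, 2.87], [-3.08, 3.08]. Speed limits (rad/s): [1.89, 1.89, 2.39, 3.14, 3.14, 3.14].

### API

Orientations are given as a unit quaternion [w, x, y, z].
In Python, from cell import get_obs, snapshot, camera_info, sign_off, search_frame gives the robot as it stands. The module is installed in compiled form; this text tells all that it offers.
- The arm moves only by the shell command python3 -m jog 'ROWS' [FORCE]. ROWS is JSON, a list of rows, each a list of 7 numbers: the shift along the world's x, y, z in mm, then the turn, a rotation vector about the world's x, y, z in degrees, then the finger opening in mm, from 0 to 91.2. A call has 1 to 10 rows; each row is the pose to reach, as a shift and turn from the pose commanded when the call began; what a row does not reach only later rows make up. A row lasts 1/12 s, in which the tool goes at most 41.7 mm and 7.16 degrees, less where a joint would pass 70% of its speed; a pose out of reach is approached as far as the arm can. A call with a gripper value outside its range is refused whole. The fingers move at their own pace and stop on an object; FORCE is the grip in N (left out, the last holds). Time passes only in rows, so rows that repeat a pose let the fingers close. It gives the time, the measured TCP pose, the force, the opening and the grip force at its end, in the units of the state.
- get_obs(): the state, without advancing time (a new reading comes with each control period).
- snapshot(name): name is "scene" or "top"; returns the picture (384x512x3 uint8, blue, green, red); there is no depth.
- camera_info(name): a dict with "fovy" (degrees; the focal length in pixels is half the picture's height over the tangent of half this angle, whatever the lens; pixels are square), "cx", "cy" (the principal point, pixels), "dist_coeffs" ([k1, k2, p1, p2, k3] as OpenCV has them; the pictures are not rectified), "T" (4x4, takes a point from camera to world coordinates). Camera axes: x right, y up, looking along -z (the intrinsics and any distortion apply to the point x, -y, -z); pixel columns grow to the right and rows downward; lengths in m; the calibration is good to about 2 mm. A picture is of the moment at which its call begins. camera_info takes no time and is no camera call.
- sign_off(): hands the job in; it is judged then, once.
Trained networks look in the newest picture that a camera, given by its name, has taken for a name from the list of things; names that differ only in an ending like _2 or _b are one class to them, and where a whole thing is asked for, a point or a joint stands for the part that bears it (a point fixed in the world has none). Each returns a list of dicts, best first, with "score" (0 to 1); they miss things now and then, are a little off and sometimes report something else, mostly with a low value. They report only what shows in the picture. A call takes as long as a camera call. They do not tell look-alikes from the thing itself.
- search_frame(query, camera): "xyz" ([x, y, z] in m, in world coordinates, good to about 4 mm: the middle of the surface that is visible of it).
The state is a dict: "clock": time; "qpos": joint angles; "qvel": joint speeds; "tau": joint torques, N m; "ee_pos": TCP position; "tcp_rot": TCP orientation; "wrist_force": force on the tool from outside, world axes, zero at the start; "torque": the same for the moment, N m; "grip_width": finger opening in m; "grip_force": force on a finger pad.
Only numpy, scipy, OpenCV 4.12 (cv2) and the standard library are available. Lean on these libraries where they do the work, as an engineer would, in place of code of your own. Each camera call takes 0.05 s, during which the arm holds its last target. There are 200 camera calls.

### The job

The board in the test nest is held down by a steel link, hooked under a keeper at one end and locked at the other by a spring bar. Take the forked tool from its stand, use its fork on the collar of the spring bar to draw the bar back until the end of the link springs up, then stand the tool back in its stand, unhook the link and lay it flat, right side up, in the steel parts tray. Go gently: the spring bar bends if it is forced against its stop, so work it with the tool only and never with the fingers, do not wrench the link, and leave the loupe, the cup and the dish where they stand.

Things in the scene. Friction and masses are not known exactly. Their poses are not given: they have to be found in the camera images.
- nest: Test nest, fixed on the bench: aluminium base plate 72 x 179 mm, top 10 mm high, with a board, a keeper and two lugs on it. Origin: on the bench under the middle of the link; x across, y along the link towards the spring bar, z up. The bar's axis is at x = 0, 40 mm high. Lugs 18 mm wide, tops 49 mm high, at y = 54 to 62 (inner) and 97 to 105 mm (outer).
- spring_bar: Steel bar, 5 mm diameter, along the nest's y, sliding through both lugs. Origin 1 mm inside its tip, at nest y = 40 mm at rest; the tip sits 5 mm deep in the link. Pushing its collar to +y draws it: 3 N at first, 5.5 N at 5 mm, plus 1 or 2 N of friction. The link is free at about 5 mm, the hard stop is at 6.2 mm; over 10 N spoils the bar.
- bar_hole (a point): Point on the bar's axis at the outer face of the inner lug (nest y = 62 mm, 40 mm high); fixed. The collar on the bar (16 mm diameter, 4 mm thick, coil spring behind it) is clamped by hand: its near face stands anywhere from 6.5 to 15.5 mm from here towards +y, unreported. The fork enters from above between lug and collar.
- keeper_lip (a point): Underside edge of the keeper's lip over the link's heel, at nest y = -47 mm, 39.9 mm high; fixed. The keeper reaches from y = -60 to -45 mm, 46 mm high, 18 mm wide. The heel lies 4 mm under the lip.
- link: Loose steel link, 16 mm wide, 12 mm thick, 88 mm long, plus a heel 7 mm long, 5 mm thick at its -y end, under the keeper's lip; two rubber feet, 12 mm wide, at y = -26 and 10 mm, reach 7 mm below its underside. 50 to 100 g. Origin: underside, middle of the 88 mm; y along it to the spring bar, z up. To unhook it once its end is up, shift it 6 mm to +y (10 mm of room), then lift.
- link_end (a point): Middle of the link's end face on the spring-bar side, 44 mm along y from the link's origin, 6 mm above its underside: 40 to 41 mm above the bench when locked; two sprung pins under that end push it up by about 9 mm, to 48 to 50 mm, when the bar has left it.
- fork_tool: Loose forked tool, upright in its stand, tines down, 84 mm long, 50 g. Origin midway between the tine tips, z up the handle. Handle 19 mm (x) by 14 mm (y), from 31 (steel shoulder) to 84 mm above the tips; take it across its y faces about 58 mm above the tips. Blade 16 mm wide (x), 3 mm thick (y), slot 7 mm wide, 18 mm deep, flared to about 10 mm at the tips.
- tool_stand: Fixed tool stand, black block 44 (x) by 36 mm (y) on a 52 mm square base, top 37 mm high. Origin under its middle on the bench. Its slot, 23 (x) by 8 mm (y), 31 mm deep, takes the blade; the tool's shoulder rests on top, its origin then 6 mm above the bench and its x along the stand's x, either way round.
- parts_tray: Fixed shallow steel tray, 82 mm (x) by 124 mm (y) outside, 14 mm high, walls and floor 3 mm thick. Origin under its middle on the bench.
- loupe: Bystander: black loupe, 36 mm diameter and 36 mm high, loose. Origin under its middle.
- parts_cup: Bystander: small metal cup, 57 mm diameter and 24 mm high, loose. Origin under its middle.
- petri_dish: Bystander: clear dish, 55 mm diameter and 12 mm high, loose. Origin under its middle.
Not all that is in view belongs to the job. What is shaped like the tool_stand but orange or pink is not meant.

How it is judged:
On the way:
1. the fork holds the spring bar drawn back (fork and bar in contact with more than 2 N) and the link's end has sprung up to more than 45 mm above the bench (contact force between fork_tool and spring_bar above 2 N and z of link_end in the frame of nest above 0.045 m), for 0.1 s.
At the end, for the whole second after the job is handed in: The link lies at rest on the tray floor, flat and right side up (tilt under 0.1 rad, underside under 14 mm high, origin within 35 mm across and 50 mm along of the tray's middle); the tool stands at rest in its stand (within 8 mm of its middle, tips under 9 mm high, tilt under 0.12 rad) (x of link in the frame of parts_tray between -0.035 and 0.035 m and y of link in the frame of parts_tray between -0.05 and 0.05 m and z of link in the frame of parts_tray below 0.014 m and angle between link's own z axis and vertical below 0.1 rad and linear speed of each of link, fork_tool below 0.01 m/s and horizontal distance between fork_tool and tool_stand below 0.008 m and z of fork_tool in the frame of tool_stand below 0.009 m and angle between fork_tool's own z axis and vertical below 0.12 rad); the robot touches nothing.
It fails at once if the tool loads the spring bar or its collar with more than 10 N (contact force between fork_tool and spring_bar above 10 N).
It fails at once if the tool presses on the nest with more than 25 N (contact force between fork_tool and nest above 25 N).
It fails at once if the spring bar is worked with the fingers or the arm (contact force between the arm and spring_bar above 1 N).
It fails at once if the link is wrenched against the nest with more than 30 N (contact force between link and nest above 30 N).
It fails at once if the loupe, the cup or the dish is shifted by more than 25 mm (distance of any of loupe, parts_cup, petri_dish from where it was at the start of the episode above 0.025 m).
It also fails if it takes over 67 s, if anything falls off the work surface, if the arm or the gripper's body presses on something with over 40 N, if the wrist force passes 120 N, or if a joint passes its speed limit or range.

## Working session

There is one attempt and no reset: what is moved stays moved. The work goes in short steps, Python scripts to look and compute and a shell command to move; the robot and the scene stay as the last step left them, time stands still between calls to the robot, and variables do not carry over. Pictures are saved under pics/ and viewed, at most 10 in all, crops included, and the job is handed in when it is done.

```bash
mkdir -p pics; cat > h.py <<'E'
import numpy as np, cv2
from cell import *
def K(n):
    c=camera_info(n); f=192/np.tan(np.radians(c["fovy"])/2)
    return np.array([[f,0,c["cx"]],[0,f,c["cy"]],[0,0,1]]),np.array(c["dist_coeffs"],float),np.array(c["T"])
def ray(n,uv):
    k,d,T=K(n); p=cv2.undistortPoints(np.array([[uv]],float),k,d)[0,0]
    v=T[:3,:3]@np.array([p[0],-p[1],-1]); return T[:3,3],v/np.linalg.norm(v)
def atz(n,uv,z):
    o,v=ray(n,uv); return o+v*(z-o[2])/v[2]
def tri(a,b):
    (o1,v1),(o2,v2)=ray("scene",a),ray("top",b)
    s=np.linalg.lstsq(np.c_[v1,-v2],o2-o1,rcond=None)[0]
    p,q=o1+s[0]*v1,o2+s[1]*v2; return (p+q)/2,np.linalg.norm(p-q)
def proj(n,P):
    k,d,T=K(n); X=(np.atleast_2d(P)-T[:3,3])@T[:3,:3]*[1,-1,-1]
    return cv2.projectPoints(X,np.zeros(3),np.zeros(3),k,d)[0][:,0]
E
python3 - <<'E'
from h import *
np.set_printoptions(precision=4,suppress=True)
for n in("scene","top"):
    im=snapshot(n); cv2.imwrite(f"pics/{n}0.png",im); cv2.imwrite(f"pics/{n}0b.png",cv2.resize(im,(800,600),interpolation=cv2.INTER_CUBIC))
    c=camera_info(n);print(n,c["fovy"],c["dist_coeffs"],np.array(c["T"]))
    for q in["nest","spring_bar","link","link_end","fork_tool","tool_stand","parts_tray","loupe","parts_cup","petri_dish"]:
        for r in search_frame(q,n)[:2]: print(q,np.round(r["score"],2),np.array(r["xyz"]),proj(n,r["xyz"])[0].round())
o=get_obs();print(o["clock"],o["ee_pos"],o["tcp_rot"],o["grip_width"])
E
```

```text
scene 51.9137557986586 [-0.0051  0.      0.      0.      0.    ] [[ 0.7821  0.2559 -0.5682  0.0652]
 [-0.623   0.2999 -0.7224 -0.6628]
 [-0.0145  0.919   0.394   0.4141]
 [ 0.      0.      0.      1.    ]]
nest 0.94 [0.545  0.0063 0.0113] [239. 217.]
link 0.57 [0.5583 0.0102 0.0445] [242. 202.]
link_end 0.69 [0.5529 0.0148 0.0464] [239. 201.]
fork_tool 0.48 [0.5078 0.2654 0.0607] [170. 172.]
tool_stand 0.87 [0.444  0.1621 0.0237] [168. 203.]
tool_stand 0.71 [0.6085 0.2873 0.0191] [199. 176.]
parts_tray 0.94 [ 0.5425 -0.2578  0.0069] [323. 268.]
parts_tray 0.52 [0.5516 0.0154 0.0456] [238. 202.]
loupe 0.66 [0.6944 0.1553 0.018 ] [250. 182.]
loupe 0.58 [0.5464 0.008  0.0152] [239. 215.]
parts_cup 0.57 [ 0.7284 -0.1801  0.0113] [354. 222.]
petri_dish 0.77 [0.7426 0.0617 0.0043] [285. 192.]
top 45.59873894878386 [-0.0101  0.      0.      0.      0.    ] [[ 0.0236  0.9892 -0.145   0.4146]
 [-0.9995  0.0264  0.0168  0.0174]
 [ 0.0205  0.1445  0.9893  1.1999]
 [ 0.      0.      0.      1.    ]]
nest 0.76 [0.5554 0.0467 0.0083] [232. 210.]
spring_bar 0.53 [0.5635 0.0909 0.0444] [215. 204.]
link 0.76 [0.5552 0.0121 0.0477] [246. 208.]
link_end 0.56 [0.5569 0.0189 0.0482] [243. 207.]
tool_stand 0.95 [0.4515 0.1722 0.039 ] [181. 248.]
tool_stand 0.72 [0.6192 0.2949 0.0337] [137. 181.]
parts_tray 0.91 [ 0.5393 -0.2843  0.0044] [358. 219.]
parts_tray 0.7 [0.556  0.0156 0.0488] [244. 208.]
loupe 0.71 [0.7014 0.1671 0.0352] [188. 152.]
loupe 0.53 [0.5026 0.2621 0.03  ] [147. 227.]
parts_cup 0.65 [ 0.7345 -0.1847  0.0037] [320. 146.]
petri_dish 0.86 [0.7409 0.0672 0.005 ] [227. 141.]
petri_dish 0.64 [0.5573 0.0177 0.0497] [244. 207.]
1.1 [ 0.2081 -0.6684  0.2279] [ 0.      0.9886  0.1503 -0.    ] 0.0912021239938122
```

```bash
python3 - <<'E'
import cv2
a=cv2.imread("pics/scene0.png")[130:310,110:380]; b=cv2.imread("pics/top0.png")[120:290,110:410]
cv2.imwrite("pics/a.png",cv2.resize(a,(800,533),interpolation=cv2.INTER_CUBIC));cv2.imwrite("pics/b.png",cv2.resize(b,(800,453),interpolation=cv2.INTER_CUBIC))
E
```

```text
(no output)
```

View pics/a.png

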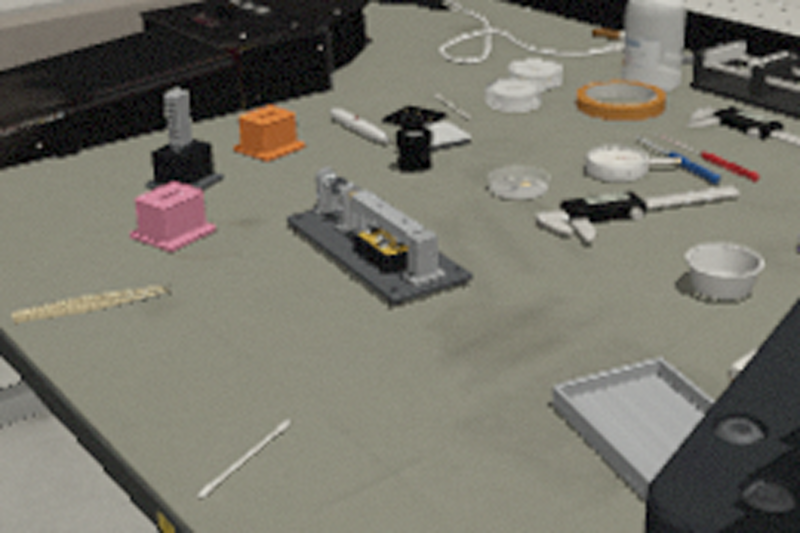

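View pics/b.png

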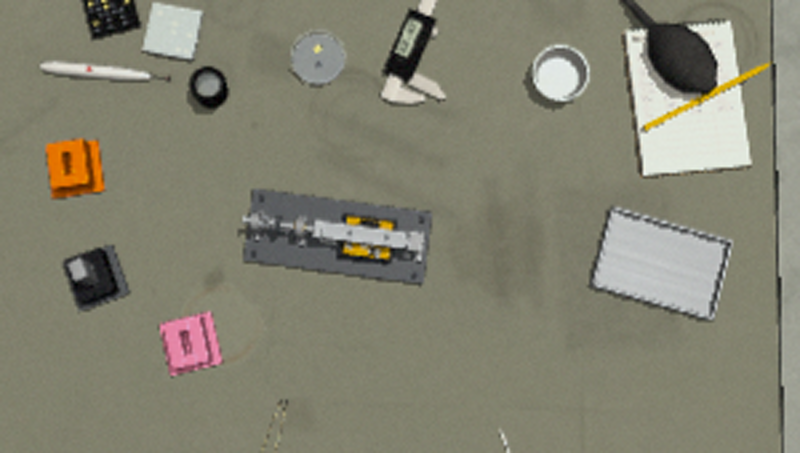

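Both views show: nest in the middle (scene crop ~380,240; top crop ~338,236), bar end at the left (+y world); black stand with tool at top crop (95,277); tray at (660,263). Pink and orange stands are decoys. I'll enlarge averaged frames for subpixel work.

```bash
python3 - <<'E'
from h import *
for n in("scene","top"):
    np.save(n+".npy",np.mean([snapshot(n).astype(float) for _ in range(5)],0))
def z(n,x,y,w,h,s):
    return cv2.resize(np.load(n+".npy")[y:y+h,x:x+w].astype(np.uint8),None,fx=s,fy=s,interpolation=cv2.INTER_CUBIC)
# nest top: x198..278,y186..231 ; nest scene
A=z("top",198,186,80,45,10); cv2.imwrite("pics/c.png",A)
B=z("scene",200,180,75,56,10); cv2.imwrite("pics/d.png",B)
C=np.hstack([z("top",130,205,32,40,12),z("scene",155,155,34,40,12)]); cv2.imwrite("pics/e.png",C); print(C.shape)
E
```

```text
(480, 792, 3)
```

View pics/c.png

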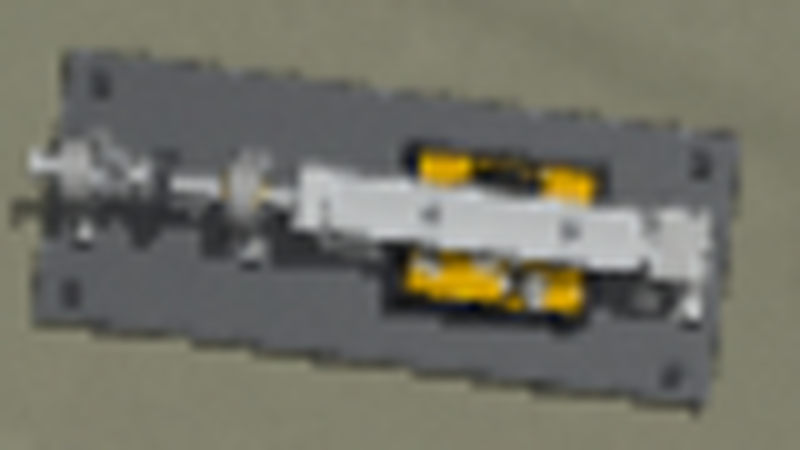

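View pics/d.png

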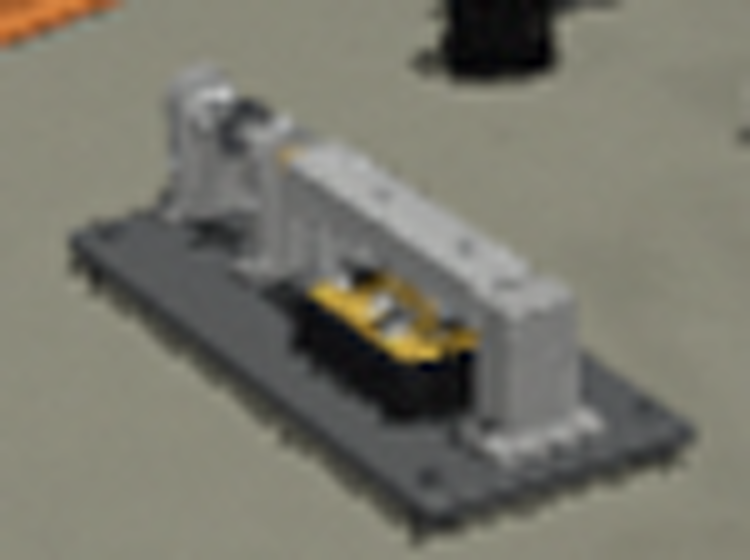

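View pics/e.png

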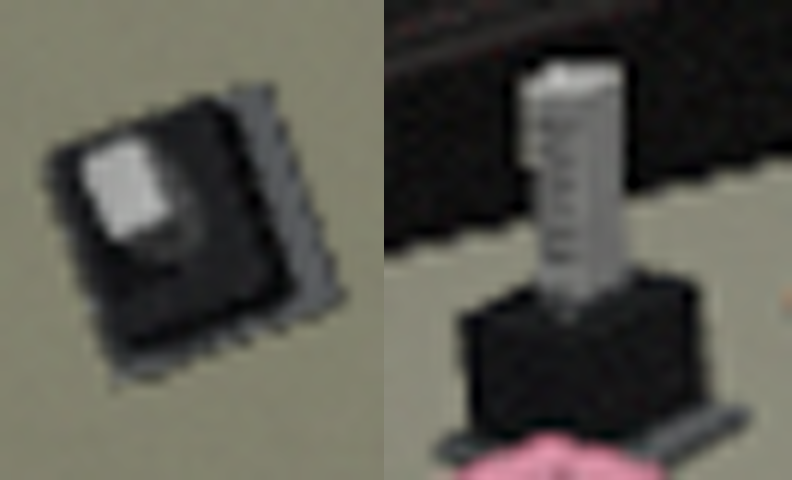

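Top view: nest base corners at crop (66,52),(738,133),(700,408),(33,325); bare bar bright at 170–225, collar apparently ~140. Scene: base corners (78,235),(418,515),(692,432). Tool handle top at (125,187) top and (575,77) scene crop.

```bash
cat > fit.py <<'E'
from h import *
from scipy.optimize import least_squares
np.set_printoptions(precision=4,suppress=True)
def c(p,x0,y0,s): p=np.array(p,float); return np.array([x0,y0])+(p+.5)/s-.5
def pts(p,L): # p=x,y,yaw
    L=np.array(L,float); C,S=np.cos(p[2]),np.sin(p[2])
    return np.c_[p[0]+C*L[:,0]-S*L[:,1],p[1]+S*L[:,0]+C*L[:,1],L[:,2]]
T=c([(66,52),(738,133),(700,408),(33,325)],198,186,10)
S=c([(78,235),(418,515),(692,432)],200,180,10)
B=[(.036,.0895,.01),(.036,-.0895,.01),(-.036,-.0895,.01),(-.036,.0895,.01)]
f=lambda p,t=1,s=1:np.r_[t*(proj("top",pts(p,B))-T).ravel(),s*(proj("scene",pts(p,[B[3],B[2],B[1]]))-S).ravel()]
for w in((1,1),(1,0),(0,1)):
    r=least_squares(lambda p:f(p,*w),[.55,.03,0],x_scale=[.1,.1,1]); print("base centre",r.x,np.abs(r.fun).max())
    if w==(1,1): n=r.x; print(f(n).reshape(-1,2))
St=c([(52,152),(215,95),(290,292),(128,345)],130,205,12)
b=[(-.022,.018),(-.022,-.018),(.022,-.018),(.022,.018)]
g=lambda p:(proj("top",pts(p,[(*q,.037) for q in b]))-St).ravel()
for y0 in(-2.8,-1.2,.35,1.9):
    r=least_squares(g,[.45,.17,y0]); print("stand",r.x,np.abs(r.fun).max())
print("handle top",tri(c((575,77),0,0,12)+[155-32,155] if 0 else c((575-384,77),155,155,12),c((125,187),130,205,12)))
Tr=c([(613,207),(731,240),(713,320),(591,288)],110,120,2.667)
b2=[(.041,.062),(.041,-.062),(-.041,-.062),(-.041,.062)]
r=least_squares(lambda p:(proj("top",pts(p,[(*q,.014) for q in b2]))-Tr).ravel(),[.54,-.28,-.2]);print("tray",r.x,np.abs(r.fun).max())
print("link",[tri(c(a,200,180,10),c(d,198,186,10)) for a,d in [((335,150),(300,195)),((555,290),(712,240))]])
# features along axis in top view
for u,v,z,nm in[(225,185,.049,"inlug outer"),(262,190,.049,"inlug inner"),(60,165,.049,"outlug outer"),(97,168,.049,"outlug inner"),(170,180,.042,"bright end"),(140,170,.048,"blob"),(302,190,.046,"link end"),(718,245,.046,"keeper end")]:
    q=atz("top",c((u,v),198,186,10),z)[:2]-n[:2]; print(nm,1e3*np.array([[np.cos(n[2]),np.sin(n[2])],[-np.sin(n[2]),np.cos(n[2])]])@q)
E
python3 fit.py
```

```text
base centre [ 0.5585  0.0369 -0.111 ] 1.5578246692886921
[[ 0.2892 -0.4033]
 [ 0.4235  0.7266]
 [ 0.6977  0.2762]
 [-0.5275 -0.7346]
 [-1.5578 -0.3353]
 [ 0.388  -0.5643]
 [ 0.3991 -0.6006]]
base centre [ 0.5584  0.0375 -0.0971] 0.7310534257387076
base centre [ 0.5585  0.0344 -0.1402] 0.42249156998741455
stand [ 0.512   0.27   -2.6729] 13.624021193931128
stand [ 0.512   0.27   -2.6723] 13.627377217183636
stand [ 0.512   0.27   -2.6722] 13.627658253216168
stand [0.512  0.27   3.6102] 13.6238866217316
handle top (array([0.5141, 0.2681, 0.0907]), np.float64(0.0002587374831092333))
tray [ 0.5397 -0.2826 -0.2438] 0.800036591343769
link [(array([0.5641, 0.0573, 0.0467]), np.float64(0.004668944699515678)), (array([ 0.5526, -0.0461,  0.05  ]), np.float64(0.0007438361971334416))]
inlug outer [ 0.8095 40.9823]
inlug inner [ 0.8278 31.5064]
outlug outer [ 0.1455 83.1544]
outlug inner [ 0.6705 73.754 ]
bright end [ 1.0237 55.5271]
blob [ 1.781  62.9694]
link end [ 2.5897 21.6066]
keeper end [  3.1024 -85.1905]
```

```bash
cat > edge.py <<'E'
from fit import *
from scipy.ndimage import map_coordinates
def edgefit(cam,p0,quad,img,skip=()):
    p=np.array(p0,float); q=np.array(quad,float)
    for it in range(6):
        W=proj(cam,pts(p,q)); cen=W.mean(0); rows=[]
        for i in range(4):
            if i in skip: continue
            for t in np.linspace(.08,.92,25):
                L=q[i]*(1-t)+q[(i+1)%4]*t; e=proj(cam,pts(p,[L]))[0]
                d=W[(i+1)%4]-W[i]; nn=np.array([-d[1],d[0]])/np.hypot(*d)
                s=np.linspace(-2.5,2.5,51); P=e+s[:,None]*nn
                v=map_coordinates(cv2.GaussianBlur(img,(0,0),.7),[P[:,1],P[:,0]],order=1)
                g=np.abs(np.gradient(v)); w=g**2; rows.append((L,nn,e+nn*(s*w).sum()/w.sum(),))
        r=least_squares(lambda x:[(proj(cam,pts(x,[L]))[0]-m)@nn for L,nn,m in rows],p,loss="soft_l1",f_scale=.3,x_scale=[.1,.1,1]); p=r.x
    return p,np.sqrt(np.mean(r.fun**2))
if __name__=="__main__":
    im=np.load("top.npy").mean(2)
    imc=np.load("top.npy")
    n,e=edgefit("top",[.5584,.0375,-.0971],B,im);print("base",n,e)
    b3=[(.022,.018,.037),(.022,-.018,.037),(-.022,-.018,.037),(-.022,.018,.037)]
    r=least_squares(lambda p:(proj("top",pts(p,b3))-St).ravel(),[.51,.27,.36]);print("stand picks",r.x,np.abs(r.fun).max())
    print("stand",edgefit("top",r.x,b3,im))
    print("tray",edgefit("top",[.5397,-.2826,-.2438],[(*q,.014) for q in b2],im))
    # link top surface strip via its long sides, z .046 ; x,y,yaw of link centre
    o=pts(n,[(0,-.0225,0)])[0]
    l=[(.008,.044,.046),(.008,-.044,.046),(-.008,-.044,.046),(-.008,.044,.046)]
    print("link",o,edgefit("top",[o[0],o[1],n[2]],l,im,skip=(1,)))
    # profile along bar axis at z=.040, nest frame
    y=np.arange(.045,.11,.0015); P=proj("top",pts([*o[:2],n[2]],[(0,a,.0425) for a in y]))
    v=map_coordinates(im,[P[:,1],P[:,0]],order=1)
    print(np.c_[y*1e3,v].round(0).astype(int).tolist())
    P=[proj("top",pts([*o[:2],n[2]],[(x,a,.045) for a in y])) for x in(.005,-.005)]
    print([map_coordinates(im,[p[:,1],p[:,0]],order=1).astype(int).tolist() for p in P])
E
python3 edge.py | tail -8
```

```text
inlug outer [ 0.8095 40.9823]
inlug inner [ 0.8278 31.5064]
outlug outer [ 0.1455 83.1544]
outlug inner [ 0.6705 73.754 ]
bright end [ 1.0237 55.5271]
blob [ 1.781  62.9694]
link end [ 2.5897 21.6066]
keeper end [  3.1024 -85.1905]Traceback (most recent call last):
  File "edge.py", line 20, in <module>
    n,e=edgefit("top",[.5584,.0375,-.0971],B,im);print("base",n,e)
        ~~~~~~~^^^^^^^^^^^^^^^^^^^^^^^^^^^^^^^^^
  File "edge.py", line 15, in edgefit
    r=least_squares(lambda x:[(proj(cam,pts(x,[L]))[0]-m)@nn for L,nn,m in rows],p,loss="soft_l1",f_scale=.3,x_scale=[.1,.1,1]); p=r.x
    return func(*args, **kwargs)
    result = trf(vector_fun.fun, vector_fun.jac, x0, f0, J0, lb, ub, ftol, xtol,
                 gtol, max_nfev, x_scale, loss_function, tr_solver,
                 tr_options.copy(), verbose, callback=callback_wrapped)
    return trf_no_bounds(
        fun, jac, x0, f0, J0, ftol, xtol, gtol, max_nfev, x_scale,
        loss_function, tr_solver, tr_options, verbose, callback=callback)
    f_new = fun(x_new)
    self._update_fun()
    ~~~~~~~~~~~~~~~~^^
    self.f = self.fun_wrapped(xp_copy(self.x))
             ~~~~~~~~~~~~~~~~^^^^^^^^^^^^^^^^^
    return np.atleast_1d(self.fun(x))
                         ~~~~~~~~^^^
    return self.f(x, *self.args, **self.kwargs)
           ~~~~~~^^^^^^^^^^^^^^^^^^^^^^^^^^^^^^
  File "edge.py", line 15, in <lambda>
    r=least_squares(lambda x:[(proj(cam,pts(x,[L]))[0]-m)@nn for L,nn,m in rows],p,loss="soft_l1",f_scale=.3,x_scale=[.1,.1,1]); p=r.x
                               ~~~~^^^^^^^^^^^^^^^^
  File "h.py", line 16, in proj
    k,d,T=K(n); X=(np.atleast_2d(P)-T[:3,3])@T[:3,:3]*[1,-1,-1]
          ~^^^
  File "h.py", line 4, in K
    c=camera_info(n); f=192/np.tan(np.radians(c["fovy"])/2)
ValueError: time passes only in moves, steps and waits
```

```bash
sed -i 's/^def K(n)/from functools import cache\n@cache\ndef K(n)/' h.py; python3 edge.py | tail -8
```

```text
keeper end [  3.1024 -85.1905]
base [ 0.5583  0.0381 -0.1111] 0.6973919219477743
stand picks [0.5119 0.2701 0.3959] 0.4371734446787343
stand (array([0.5092, 0.2669, 0.3165]), np.float64(0.9183521215196524))
tray (array([ 0.5387, -0.2802, -0.2312]), np.float64(1.1546531927710244))
link [0.5558 0.0158 0.    ] (array([ 0.5573,  0.015 , -0.1048]), np.float64(0.23195272698558603))
[[45, 136], [46, 146], [48, 147], [50, 142], [51, 138], [53, 137], [54, 142], [56, 147], [57, 154], [59, 153], [60, 148], [62, 127], [63, 117], [65, 140], [66, 148], [68, 144], [69, 145], [71, 147], [72, 150], [74, 151], [75, 149], [77, 116], [78, 65], [80, 76], [81, 92], [83, 117], [84, 129], [86, 131], [87, 128], [89, 118], [90, 108], [92, 108], [93, 126], [95, 143], [96, 159], [98, 154], [99, 152], [101, 154], [102, 155], [104, 154], [105, 145], [107, 140], [108, 148], [110, 157]]
[[111, 106, 105, 100, 101, 107, 125, 148, 149, 150, 148, 128, 99, 101, 105, 105, 103, 101, 98, 95, 85, 77, 76, 82, 93, 112, 126, 116, 114, 123, 125, 128, 123, 116, 106, 118, 145, 148, 147, 141, 125, 95, 101, 122], [88, 50, 53, 59, 71, 84, 97, 109, 116, 111, 98, 78, 64, 55, 67, 80, 88, 85, 82, 83, 78, 63, 57, 59, 66, 74, 68, 68, 78, 79, 77, 85, 89, 85, 94, 108, 113, 117, 112, 98, 73, 75, 88, 102]]
```

```bash
python3 -m jog '[[270,310,0,0,0,4.7,50],[270,310,0,0,0,4.7,50],[270,310,0,0,0,4.7,50],[270,310,0,0,0,4.7,50],[270,310,0,0,0,4.7,50],[270,310,0,0,0,4.7,50],[270,310,0,0,0,4.7,50],[270,310,0,0,0,4.7,50],[270,310,0,0,0,4.7,50],[270,310,0,0,0,4.7,50]]' 20; python3 -m jog '[[40,400,0,0,0,0,50],[40,400,0,0,0,0,50],[40,400,0,0,0,0,50],[40,400,0,0,0,0,50],[40,400,0,0,0,0,50],[40,400,0,0,0,0,50],[40,400,0,0,0,0,50],[40,400,0,0,0,0,50],[40,400,0,0,0,0,50],[40,400,0,0,0,0,50]]'
```

```text
clock: 2.43
ee_pos: [0.4794, -0.3563, 0.2282]
tcp_rot: [0.0, 0.982, 0.191, 0.0]
wrist_force: [0.2, -1.6, 0.0]
grip_width: 0.05
grip_force: 0.0
clock: 3.27
ee_pos: [0.518, 0.0447, 0.2283]
tcp_rot: [-0.0, 0.982, 0.191, 0.0]
wrist_force: [0.7, -0.2, 0.2]
grip_width: 0.0501
grip_force: 0.0
```

```bash
python3 -m jog '[[-5,226,0,0,0,0,50],[-5,226,0,0,0,0,50],[-5,226,0,0,0,0,50],[-5,226,0,0,0,0,50],[-5,226,0,0,0,0,50],[-5,226,0,0,0,0,50],[-5,226,-40,0,0,0,50],[-5,226,-80,0,0,0,50],[-5,226,-110,0,0,0,50],[-5,226,-110,0,0,0,50]]'
python3 - <<'E'
from h import *
print(get_obs()["clock"])
im=[cv2.resize(snapshot(n)[y:y+50,x:x+50],(400,400),interpolation=cv2.INTER_CUBIC) for n,x,y in(("top",120,200),("scene",145,140))]
cv2.imwrite("pics/f.png",np.hstack(im))
E
```

```text
clock: 4.1
ee_pos: [0.5099, 0.2663, 0.1127]
tcp_rot: [0.001, 0.982, 0.191, -0.004]
wrist_force: [-1.3, 0.1, -1.6]
grip_width: 0.05
grip_force: 0.0
4.1
```

View pics/f.png

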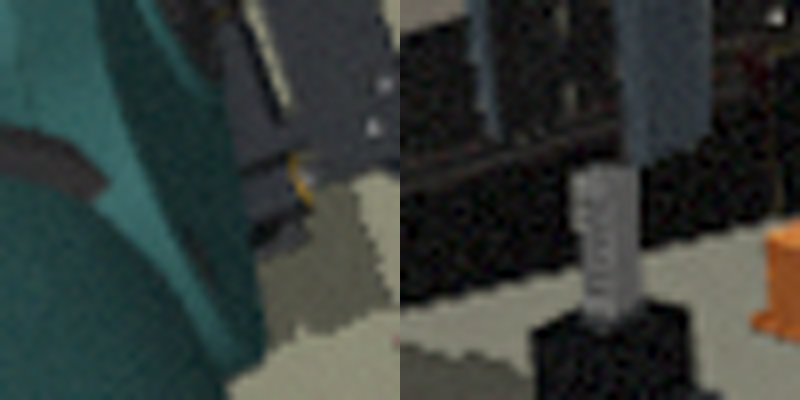

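Arm hides the top view; in the scene half the handle top is at (605,170) with fingers at x≈490 and 620–710. I check this against projection.

```bash
python3 - <<'E'
from h import *
from scipy.spatial.transform import Rotation as R
o=get_obs(); q=o["tcp_rot"]; M=R.from_quat([q[1],q[2],q[3],q[0]]).as_matrix(); p=np.array(o["ee_pos"]); print(o["clock"],p)
def im(P): return ((proj("scene",P)-[145,140]+.5)*8-.5+[400,0]).round()
for s in(1,-1):
  for x in(-16,16): print("tip",s,x,im(p+M@np.array([x,s*25,14])/1e3))
t=.385;C,S=np.cos(t),np.sin(t)
for a,b in((9.5,7),(9.5,-7),(-9.5,-7),(-9.5,7)): print("handle",a,b,im([.513+(C*a-S*b)/1e3,.269+(S*a+C*b)/1e3,.090]))
E
```

```text
4.2 [0.51293575 0.26755184 0.11804567]
tip 1 -16 [[627. 157.]]
tip 1 16 [[690. 131.]]
tip -1 -16 [[510. 137.]]
tip -1 16 [[575. 112.]]
handle 9.5 7 [[605. 163.]]
handle 9.5 -7 [[637. 168.]]
handle -9.5 -7 [[600. 184.]]
handle -9.5 7 [[568. 178.]]
```

Prediction matches the picture within half a pixel. Descend and grasp.

```bash
python3 -m jog '[[0,1,-20,0,0,0,50],[0,1,-40,0,0,0,50],[0,1,-59,0,0,0,50],[0,1,-59,0,0,0,50],[0,1,-59,0,0,0,10],[0,1,-59,0,0,0,10],[0,1,-59,0,0,0,10],[0,1,-59,0,0,0,10],[0,1,-59,0,0,0,10],[0,1,-59,0,0,0,10]]' 25; python3 -m jog '[[0,0,0,0,0,0,10],[0,0,0,0,0,0,10],[0,0,0,0,0,0,10],[0,0,0,0,0,0,10]]' 25
```

```text
clock: 5.03
ee_pos: [0.5133, 0.2697, 0.0597]
tcp_rot: [-0.001, 0.982, 0.19, 0.001]
wrist_force: [-8.8, 22.2, 0.2]
grip_width: 0.0153
grip_force: 24.7
clock: 5.37
ee_pos: [0.5129, 0.2705, 0.0595]
tcp_rot: [-0.001, 0.982, 0.19, 0.0]
wrist_force: [-7.3, 21.0, 2.1]
grip_width: 0.0141
grip_force: 24.9
```

```bash
python3 -m jog '[[-0.5,1.5,0,0,0,0,10],[-1,3,0,0,0,0,10],[-1,3,0,0,0,0,10],[-1,3,0,0,0,0,10]]' 25
```

```text
clock: 5.7
ee_pos: [0.5122, 0.2717, 0.0592]
tcp_rot: [-0.0, 0.982, 0.191, 0.0]
wrist_force: [-0.2, 1.7, 3.0]
grip_width: 0.0135
grip_force: 25.0
```

```bash
python3 -m jog '[[-1,0,25,0,0,0,10],[-1,0,55,0,0,0,10],[-1,0,75,0,0,0,10],[52,-189,75,0,0,-28,10],[52,-189,75,0,0,-28,10],[52,-189,75,0,0,-28,10],[52,-189,75,0,0,-28,10],[52,-189,75,0,0,-28,10],[52,-189,75,0,0,-28,10],[52,-189,75,0,0,-28,10]]' 25;  python3 -m jog '[[0,0,0,0,0,0,10],[0,0,0,0,0,0,10],[0,0,0,0,0,0,10]]' 25
python3 - <<'E'
from h import *
def z(n,x,y,w,h,s):
    i=np.mean([snapshot(n).astype(float) for _ in range(3)],0).astype(np.uint8)
    return cv2.resize(i[y:y+h,x:x+w],None,fx=s,fy=s,interpolation=cv2.INTER_CUBIC)
cv2.imwrite("pics/g.png",np.hstack([z("scene",200,155,50,60,8),z("top",195,170,50,60,8)]))
E
```

```text
clock: 6.53
ee_pos: [0.5642, 0.0811, 0.1339]
tcp_rot: [0.0, 0.999, -0.054, -0.0]
wrist_force: [-0.3, 0.1, -0.2]
grip_width: 0.0144
grip_force: 25.0
clock: 6.78
ee_pos: [0.5638, 0.0836, 0.1339]
tcp_rot: [0.0, 0.999, -0.052, -0.0]
wrist_force: [0.5, -1.1, -1.3]
grip_width: 0.0141
grip_force: 25.0
```

View pics/g.png

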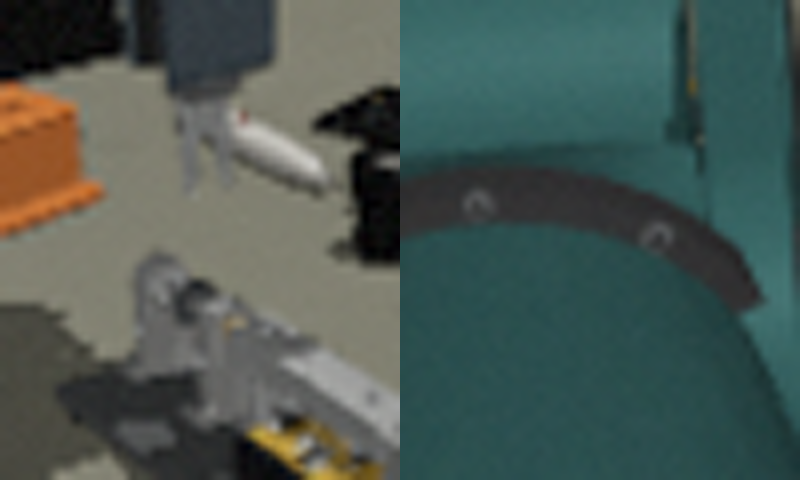

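Scene crop: tine tips at (193,188) and (225,185), collar dark at (195,297), outer lug top ~ (158,262), inner lug ~ (235,320), link top further right. I compare with model projections by overlay.

```bash
cat > ov.py <<'E'
from h import *
def im(P): return (proj("scene",P)-[200,155]+.5)*8-.5
def nest(L,n): 
    C,S=np.cos(n[2]),np.sin(n[2]); L=np.atleast_2d(L)/1e3
    return np.c_[n[0]+C*L[:,0]-S*L[:,1],n[1]+S*L[:,0]+C*L[:,1],L[:,2]]
if __name__=="__main__":
    p=np.array(get_obs()["ee_pos"]); t=-np.radians(6)
    n=(.5573,.0150,-.105)
    print("tips",[im(p+np.array([np.cos(t)*a,np.sin(t)*a,-53.2])/1e3)[0].round() for a in(-8,-5,5,8)])
    g=cv2.resize(cv2.imread("pics/g.png")[:,:400],None,fx=1.8,fy=1.8,interpolation=cv2.INTER_CUBIC)[350:]
    def d(L,col):
        q=((im(nest(L,n))+.5)*1.8-.5-[0,350]).round().astype(int); cv2.polylines(g,[q],False,col,1,cv2.LINE_AA)
    for y0,y1 in((54,62),(97,105)):
        d([(-9,y0,10),(-9,y0,49),(-9,y1,49),(-9,y1,10)],(0,0,255)); d([(-9,y0,49),(9,y0,49),(9,y1,49),(-9,y1,49)],(0,0,255))
    d([(-8,44,46),(-8,-44,46)],(0,255,0)); d([(8,44,46),(8,-44,46)],(0,255,0)); d([(-8,44,46),(8,44,46)],(0,255,0))
    th=np.linspace(0,2*np.pi,40)
    for y in(68.5,77): d(np.c_[8*np.cos(th),0*th+y,40+8*np.sin(th)],(255,0,255))
    cv2.imwrite("pics/hh.png",g); print(g.shape)
E
python3 ov.py
```

```text
tips [array([183., 197.]), array([192., 195.]), array([221., 189.]), array([230., 187.])]
(514, 720, 3)
```

View pics/hh.png

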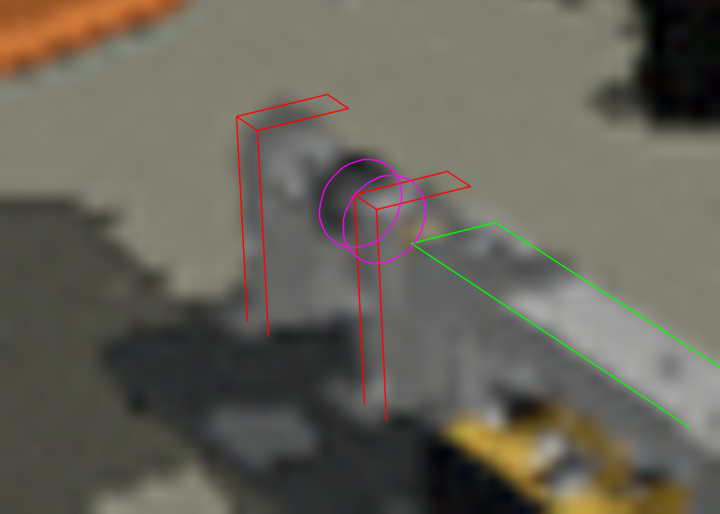

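Model and picture agree to about a pixel, the collar being near y≈76–77 (far end of its range). The fork hovers at nest (−0.7, 68.9) mm. Descend with a light grip as a slip clutch.

```bash
python3 -m jog '[[0,-0.5,-12,0,0,0,10],[0,-0.5,-24,0,0,0,10],[0,-0.5,-32,0,0,0,10],[0,-0.5,-36,0,0,0,10],[0,-0.5,-36,0,0,0,10],[0,-0.5,-36,0,0,0,10]]' 8; python3 -m jog '[[0,0,-0.5,0,0,0,10],[0,0,-1,0,0,0,10],[0,0,-1.5,0,0,0,10],[0,0,-2,0,0,0,10],[0,0,-2.5,0,0,0,10],[0,0,-2.5,0,0,0,10]]' 8; python3 -m jog '[[0,0,-0.3,0,0,0,10],[0,0,-0.6,0,0,0,10],[0,0,-0.9,0,0,0,10],[0,0,-0.9,0,0,0,10]]' 8
```

```text
clock: 7.58
ee_pos: [0.5639, 0.0821, 0.0975]
tcp_rot: [0.0, 0.999, -0.052, -0.0]
wrist_force: [0.7, -0.3, -0.8]
grip_width: 0.0139
grip_force: 8.0
clock: 8.08
ee_pos: [0.564, 0.0821, 0.0954]
tcp_rot: [-0.0, 0.999, -0.052, 0.0]
wrist_force: [-0.3, 0.7, 0.3]
grip_width: 0.0144
grip_force: 8.0
clock: 8.42
ee_pos: [0.564, 0.0821, 0.0945]
tcp_rot: [-0.0, 0.999, -0.052, -0.0]
wrist_force: [0.0, 0.1, -0.5]
grip_width: 0.014
grip_force: 8.0
```

```bash
python3 -m jog '[[0,0,-0.3,0,0,0,10],[0,0,-0.6,0,0,0,10],[0,0,-1,0,0,0,10],[0,0,-1,0,0,0,10]]' 8;python3 -m jog '[[0,0,-0.4,0,0,0,10],[0,0,-0.8,0,0,0,10],[0,0,-1.2,0,0,0,10],[0,0,-1.2,0,0,0,10]]' 8
```

```text
clock: 8.75
ee_pos: [0.564, 0.0821, 0.0934]
tcp_rot: [0.0, 0.999, -0.052, -0.0]
wrist_force: [-0.4, 0.4, 0.1]
grip_width: 0.0138
grip_force: 8.0
clock: 9.08
ee_pos: [0.564, 0.0821, 0.0923]
tcp_rot: [-0.0, 0.999, -0.052, -0.0]
wrist_force: [-0.5, -0.2, -0.5]
grip_width: 0.0142
grip_force: 8.0
```

```bash
python3 -m jog '[[0,0,-0.5,0,0,0,10],[0,0,-1,0,0,0,10],[0,0,-1.5,0,0,0,10],[0,0,-1.5,0,0,0,10]]' 8
```

```text
clock: 9.42
ee_pos: [0.564, 0.0821, 0.0907]
tcp_rot: [0.0, 0.999, -0.052, -0.0]
wrist_force: [0.6, -0.1, 0.6]
grip_width: 0.0142
grip_force: 8.0
```

```bash
python3 -m jog '[[0,0,-0.5,0,0,0,10],[0,0,-1,0,0,0,10],[0,0,-1.5,0,0,0,10],[0,0,-2,0,0,0,10],[0,0,-2.5,0,0,0,10],[0,0,-3,0,0,0,10],[0,0,-3,0,0,0,10]]' 8
```

```text
clock: 10.0
ee_pos: [0.564, 0.0821, 0.0877]
tcp_rot: [0.0, 0.999, -0.052, -0.0]
wrist_force: [0.0, -0.2, 0.1]
grip_width: 0.014
grip_force: 8.0
```

```bash
python3 -m jog '[[0,0,-0.5,0,0,0,10],[0,0,-1,0,0,0,10],[0,0,-1.5,0,0,0,10],[0,0,-2,0,0,0,10],[0,0,-2.5,0,0,0,10],[0,0,-3,0,0,0,10],[0,0,-3,0,0,0,10]]' 8
```

```text
clock: 10.58
ee_pos: [0.564, 0.0821, 0.0847]
tcp_rot: [0.0, 0.999, -0.052, -0.0]
wrist_force: [-1.0, 0.6, -0.7]
grip_width: 0.014
grip_force: 8.0
```

```bash
python3 -m jog '[[0,0,-0.5,0,0,0,10],[0,0,-1,0,0,0,10],[0,0,-1.5,0,0,0,10],[0,0,-2,0,0,0,10],[0,0,-2.5,0,0,0,10],[0,0,-3,0,0,0,10],[0,0,-3,0,0,0,10]]' 8
```

```text
clock: 11.17
ee_pos: [0.564, 0.0821, 0.0817]
tcp_rot: [-0.0, 0.999, -0.052, -0.0]
wrist_force: [-0.0, 0.2, -0.5]
grip_width: 0.0141
grip_force: 8.0
```

```bash
python3 -m jog '[[0,0,0,0,0,0,10],[0,0,0,0,0,0,10],[0.1,1,0,0,0,0,10],[0.2,2,0,0,0,0,10],[0.3,3,0,0,0,0,10],[0.4,4,0,0,0,0,10],[0.4,4,0,0,0,0,10]]' 45; python3 -m jog '[[0,0.4,0,0,0,0,10],[0.1,0.8,0,0,0,0,10],[0.1,1.2,0,0,0,0,10],[0.1,1.2,0,0,0,0,10]]'; python3 -m jog '[[0,0.4,0,0,0,0,10],[0.1,0.8,0,0,0,0,10],[0.1,1.2,0,0,0,0,10],[0.1,1.2,0,0,0,0,10]]'
```

```text
clock: 11.75
ee_pos: [0.5645, 0.0863, 0.0819]
tcp_rot: [-0.0, 0.999, -0.052, 0.0]
wrist_force: [0.4, 0.1, -0.6]
grip_width: 0.0139
grip_force: 45.0
clock: 12.08
ee_pos: [0.5646, 0.0874, 0.0818]
tcp_rot: [-0.0, 0.999, -0.052, 0.0]
wrist_force: [0.1, -0.0, -0.3]
grip_width: 0.0138
grip_force: 45.0
clock: 12.42
ee_pos: [0.5647, 0.0886, 0.0818]
tcp_rot: [-0.0, 0.999, -0.052, -0.0]
wrist_force: [-0.1, -0.6, 0.0]
grip_width: 0.0139
grip_force: 45.0
```

```bash
python3 -m jog '[[0,0.4,0,0,0,0,10],[0.1,0.8,0,0,0,0,10],[0.1,0.8,0,0,0,0,10]]'|grep -E "ee_pos|wrist"; python3 -m jog '[[0,0.4,0,0,0,0,10],[0.1,0.8,0,0,0,0,10],[0.1,0.8,0,0,0,0,10]]'|grep -E "ee_pos|wrist"; python3 -m jog '[[0,0.4,0,0,0,0,10],[0.1,0.8,0,0,0,0,10],[0.1,0.8,0,0,0,0,10]]'|grep -E "ee_pos|wrist"
```

```text
ee_pos: [0.5648, 0.0894, 0.0818]
wrist_force: [-0.1, 0.1, 0.1]
ee_pos: [0.5649, 0.0902, 0.0818]
wrist_force: [-0.2, 0.0, -0.7]
ee_pos: [0.565, 0.091, 0.0818]
wrist_force: [0.3, 0.2, -0.6]
```

```bash
python3 -m jog '[[0,0.4,0,0,0,0,10],[0.1,0.8,0,0,0,0,10],[0.1,0.8,0,0,0,0,10]]'|grep -E "ee_pos|wrist"; python3 -m jog '[[0,0.4,0,0,0,0,10],[0.1,0.8,0,0,0,0,10],[0.1,0.8,0,0,0,0,10]]'|grep -E "ee_pos|wrist"
```

```text
ee_pos: [0.565, 0.0915, 0.0818]
wrist_force: [0.4, -4.4, 0.4]
ee_pos: [0.5651, 0.0923, 0.0818]
wrist_force: [0.0, -4.4, 0.6]
```

```bash
python3 -m jog '[[0,0.5,0,0,0,0,10],[0.1,1,0,0,0,0,10],[0.1,1.5,0,0,0,0,10],[0.2,2,0,0,0,0,10],[0.2,2,0,0,0,0,10]]'|grep -E "ee_pos|wrist|rot"; python3 -m jog '[[0,0.4,0,0,0,0,10],[0.1,0.8,0,0,0,0,10],[0.1,0.8,0,0,0,0,10]]'|grep -E "ee_pos|wrist"; python3 -m jog '[[0,0.3,0,0,0,0,10],[0.1,0.6,0,0,0,0,10],[0.1,0.6,0,0,0,0,10]]'|grep -E "ee_pos|wrist"
```

```text
ee_pos: [0.5653, 0.0943, 0.0818]
tcp_rot: [0.0, 0.999, -0.052, -0.0]
wrist_force: [-0.4, -4.8, 0.4]
ee_pos: [0.5654, 0.095, 0.0818]
wrist_force: [0.5, -5.7, 0.5]
ee_pos: [0.5655, 0.0956, 0.0818]
wrist_force: [-1.0, -4.9, 0.8]
```

```bash
python3 -m jog '[[0,0.2,0,0,0,0,10],[0,0.4,0,0,0,0,10],[0,0.4,0,0,0,0,10]]'|grep -E "ee_pos|wrist|rot"; python3 -m jog '[[0,0.2,0,0,0,0,10],[0,0.4,0,0,0,0,10],[0,0.4,0,0,0,0,10]]'|grep -E "ee_pos|wrist"; python3 - <<'E'
from h import *
a=np.load("scene.npy"); b=np.mean([snapshot("scene").astype(float) for _ in range(3)],0)
z=lambda i:cv2.resize(i[175:225,205:255].astype(np.uint8),(400,400),interpolation=cv2.INTER_CUBIC)
cv2.imwrite("pics/i.png",np.hstack([z(a),z(b)]))
E
```

```text
ee_pos: [0.5654, 0.0961, 0.0818]
tcp_rot: [0.0, 0.999, -0.052, -0.0]
wrist_force: [-0.0, -5.8, -0.0]
ee_pos: [0.5655, 0.0965, 0.0818]
wrist_force: [0.4, -5.9, 0.8]
```

View pics/i.png

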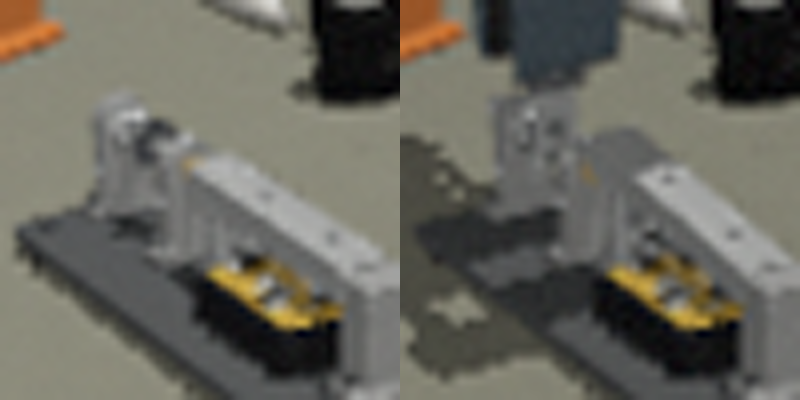

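The link end has sprung up (link top end at (625,130) versus (225,155) before, ~9 mm). Back off, lift, return to the stand.

```bash
python3 -m jog '[[-0.1,-1,0,0,0,0,10],[-0.2,-2,0,0,0,0,10],[-0.3,-3.5,0,0,0,0,10],[-0.5,-5,0,0,0,0,10],[-0.7,-6.5,0,0,0,0,10],[-0.9,-8.5,0,0,0,0,10],[-0.9,-8.5,0,0,0,0,10],[-0.9,-8.5,5,0,0,0,10],[-0.9,-8.5,15,0,0,0,10],[-0.9,-8.5,25,0,0,0,10]]'; python3 -m jog '[[0,0,15,0,0,0,10],[0,0,35,0,0,0,10],[-53,184,35,0,0,28,10],[-53,184,35,0,0,28,10],[-53,184,35,0,0,28,10],[-53,184,35,0,0,28,10],[-53,184,35,0,0,28,10],[-53,184,35,0,0,28,10],[-53,184,35,0,0,28,10],[-53,184,35,0,0,28,10]]'
```

```text
clock: 16.07
ee_pos: [0.5646, 0.0883, 0.1077]
tcp_rot: [-0.0, 0.999, -0.052, -0.0]
wrist_force: [0.5, 0.3, -0.5]
grip_width: 0.014
grip_force: 45.0
clock: 16.9
ee_pos: [0.5119, 0.272, 0.1426]
tcp_rot: [-0.0, 0.982, 0.191, 0.0]
wrist_force: [0.2, -0.2, -0.9]
grip_width: 0.0137
grip_force: 45.0
```

```bash
python3 -m jog '[[0,0,0,0,0,0,10],[0,0,0,0,0,0,10]]'
```

```text
clock: 17.07
ee_pos: [0.5121, 0.2713, 0.1421]
tcp_rot: [-0.0, 0.982, 0.19, 0.0]
wrist_force: [0.1, -0.4, 0.3]
grip_width: 0.0134
grip_force: 45.0
```

```bash
python3 -m jog '[[0,0.4,-20,0,0,0,10],[0,0.4,-40,0,0,0,10],[0,0.4,-47,0,0,0,10],[0,0.4,-50,0,0,0,10],[0,0.4,-53,0,0,0,10],[0,0.4,-56,0,0,0,10],[0,0.4,-59,0,0,0,10],[0,0.4,-59,0,0,0,10]]' 12; python3 -m jog '[[0,0,-4,0,0,0,10],[0,0,-8,0,0,0,10],[0,0,-12,0,0,0,10],[0,0,-16,0,0,0,10],[0,0,-19,0,0,0,10],[0,0,-21,0,0,0,10],[0,0,-22,0,0,0,10],[0,0,-22,0,0,0,10]]' 12
```

```text
clock: 17.73
ee_pos: [0.5118, 0.2726, 0.0829]
tcp_rot: [-0.0, 0.982, 0.191, 0.0]
wrist_force: [-0.7, 1.6, -1.2]
grip_width: 0.014
grip_force: 12.0
clock: 18.4
ee_pos: [0.5116, 0.2726, 0.0606]
tcp_rot: [0.0, 0.982, 0.191, -0.0]
wrist_force: [-0.3, -0.2, -0.7]
grip_width: 0.014
grip_force: 12.0
```

Down 1.4 mm more until seated, then release slowly and rise.

```bash
python3 -m jog '[[0,0,-0.5,0,0,0,10],[0,0,-1,0,0,0,10],[0,0,-1.4,0,0,0,10],[0,0,-1.4,0,0,0,10]]' 6; python3 -m jog '[[0,0,0,0,0,0,20],[0,0,0,0,0,0,40],[0,0,0,0,0,0,40],[0,0,0,0,0,0,40],[0,0,0,0,0,0,40],[0,0,20,0,0,0,40],[0,0,55,0,0,0,40],[0,0,95,0,0,0,40],[0,0,110,0,0,0,40],[0,0,110,0,0,0,40]]'
```

```text
clock: 18.73
ee_pos: [0.5117, 0.2726, 0.0595]
tcp_rot: [-0.0, 0.982, 0.191, 0.0]
wrist_force: [0.3, -0.8, -0.7]
grip_width: 0.0138
grip_force: 6.0
clock: 19.57
ee_pos: [0.5137, 0.2736, 0.1736]
tcp_rot: [-0.001, 0.982, 0.191, 0.003]
wrist_force: [0.9, 1.0, 0.0]
grip_width: 0.0402
grip_force: 0.0
```

```bash
python3 -m jog '[[45,-257,0,0,0,62,32],[45,-257,0,0,0,62,32],[45,-257,0,0,0,62,32],[45,-257,0,0,0,62,32],[45,-257,0,0,0,62,32],[45,-257,0,0,0,62,32],[45,-257,0,0,0,62,32],[45,-257,0,0,0,62,32],[45,-257,0,0,0,62,32],[45,-257,0,0,0,62,32]]' 20; python3 -m jog '[[0,0,-30,0,0,0,32],[0,0,-60,0,0,0,32],[0,0,-80,0,0,0,32],[0,0,-90,0,0,0,32],[0,0,-90,0,0,0,32],[0,0,-90,0,0,0,32]]'
python3 - <<'E'
from h import *
for n in("scene","top"):
  snapshot(n)
  for q in("link","fork_tool","link_end"):
    for r in search_frame(q,n)[:2]: print(n,q,round(r["score"],2),np.array(r["xyz"]).round(4))
E
```

```text
clock: 20.4
ee_pos: [0.5561, 0.015, 0.1683]
tcp_rot: [-0.001, 0.742, 0.671, -0.001]
wrist_force: [-0.9, 0.1, -0.4]
grip_width: 0.0318
grip_force: 0.0
clock: 20.9
ee_pos: [0.5566, 0.0158, 0.0794]
tcp_rot: [-0.0, 0.744, 0.669, -0.0]
wrist_force: [0.4, -0.1, 0.3]
grip_width: 0.0319
grip_force: 0.0
scene link 0.63 [0.5572 0.0007 0.0471]
scene fork_tool 0.75 [ 0.7287 -0.1761  0.0121]
scene fork_tool 0.66 [0.5086 0.2609 0.0611]
scene link_end 0.58 [0.5483 0.0059 0.0446]
scene link_end 0.39 [ 0.727  -0.1797  0.013 ]
top link 0.72 [ 0.5392 -0.2862  0.0033]
top link 0.57 [0.5108 0.2688 0.091 ]
top link_end 0.27 [0.5586 0.1162 0.0093]
```

```bash
python3 -m jog '[[0.5,0,-10,0,0,0,32],[0.5,0,-18,0,0,0,32],[0.5,0,-24,0,0,0,32],[0.5,0,-30,0,0,0,32],[0.5,0,-30,0,0,0,32]]' 12;python3 -m jog '[[0,0,0,0,0,0,10],[0,0,0,0,0,0,10],[0,0,0,0,0,0,10],[0,0,0,0,0,0,10],[0,0,0,0,0,0,10],[0,0,0,0,0,0,10]]' 12
```

```text
clock: 21.72
ee_pos: [0.5566, 0.0156, 0.0479]
tcp_rot: [-0.0, 0.743, 0.669, -0.001]
wrist_force: [-0.2, 0.2, -0.0]
grip_width: 0.0319
grip_force: 0.1
clock: 22.22
ee_pos: [0.5572, 0.0156, 0.0496]
tcp_rot: [0.0, 0.743, 0.669, 0.0]
wrist_force: [-0.1, -0.4, -0.2]
grip_width: 0.0161
grip_force: 12.0
```

```bash
python3 -m jog '[[0,0,0,0,0,0,10],[0,0,0,0,0,0,10],[0.1,0.7,0,0,0,0,10],[0.2,1.4,0,0,0,0,10],[0.2,2,0,0,0,0,10],[0.2,2,0,0,0,0,10]]' 30; python3 -m jog '[[0.1,1,0,0,0,0,10],[0.2,2,0,0,0,0,10],[0.3,3,0,0,0,0,10],[0.3,3,0,0,0,0,10]]' 30
```

```text
clock: 22.72
ee_pos: [0.5575, 0.0177, 0.0495]
tcp_rot: [0.0, 0.743, 0.669, 0.0]
wrist_force: [-0.0, -0.3, 1.3]
grip_width: 0.016
grip_force: 30.0
clock: 23.05
ee_pos: [0.5577, 0.0208, 0.0494]
tcp_rot: [0.0, 0.743, 0.669, 0.0]
wrist_force: [-0.1, -0.4, 1.6]
grip_width: 0.0156
grip_force: 30.0
```

```bash
python3 -m jog '[[0.1,1,0,0,0,0,10],[0.2,2.3,0,0,0,0,10],[0.2,2.3,0,0,0,0,10],[0.2,2.3,0.5,0,0,0,10],[0.2,2.3,1,0,0,0,10],[0.2,2.3,1.5,0,0,0,10],[0.2,2.3,1.5,0,0,0,10]]' 30
```

```text
clock: 23.63
ee_pos: [0.5578, 0.0229, 0.051]
tcp_rot: [-0.0, 0.743, 0.669, -0.0]
wrist_force: [0.5, 0.2, -0.6]
grip_width: 0.0155
grip_force: 30.0
```

```bash
python3 -m jog '[[0,0,1,0,0,0,10],[0,0,2,0,0,0,10],[0,0,3,0,0,0,10],[0,0,4,0,0,0,10]]' 30;  python3 -m jog '[[0,0,3,0,0,0,10],[0,0,8,0,0,0,10],[0,0,20,0,0,0,10],[0,0,45,0,0,0,10],[0,0,75,0,0,0,10],[0,0,75,0,0,0,10],[0,0,75,0,0,0,10]]' 30
```

```text
clock: 23.97
ee_pos: [0.5579, 0.0229, 0.055]
tcp_rot: [-0.0, 0.743, 0.669, 0.0]
wrist_force: [-0.2, 0.2, 0.2]
grip_width: 0.0157
grip_force: 30.0
clock: 24.55
ee_pos: [0.5591, 0.0229, 0.1323]
tcp_rot: [0.001, 0.743, 0.669, 0.001]
wrist_force: [-0.1, 0.0, -0.6]
grip_width: 0.0159
grip_force: 30.0
```

```bash
python3 -m jog '[[-19,-304,0,-5.3,1.2,-7.5,10],[-19,-304,0,-5.3,1.2,-7.5,10],[-19,-304,0,-5.3,1.2,-7.5,10],[-19,-304,0,-5.3,1.2,-7.5,10],[-19,-304,0,-5.3,1.2,-7.5,10],[-19,-304,0,-5.3,1.2,-7.5,10],[-19,-304,0,-5.3,1.2,-7.5,10],[-19,-304,0,-5.3,1.2,-7.5,10],[-19,-304,-40,-5.3,1.2,-7.5,10],[-19,-304,-60,-5.3,1.2,-7.5,10]]' 30; python3 -m jog '[[0,0,-10,0,0,0,10],[0,0,-10,0,0,0,10],[0,0,-10,0,0,0,10]]'
python3 - <<'E'
from h import *
i=snapshot("scene");cv2.imwrite("pics/j.png",cv2.resize(i[200:330,250:420],None,fx=4.5,fy=4.5,interpolation=cv2.INTER_CUBIC))
E
```

```text
clock: 25.38
ee_pos: [0.5378, -0.2818, 0.0676]
tcp_rot: [0.027, 0.785, 0.618, -0.039]
wrist_force: [-0.8, 1.2, -2.1]
grip_width: 0.0159
grip_force: 30.0
clock: 25.63
ee_pos: [0.5389, -0.2807, 0.06]
tcp_rot: [0.027, 0.784, 0.618, -0.039]
wrist_force: [0.5, 0.2, 0.3]
grip_width: 0.0157
grip_force: 30.0
```

View pics/j.png

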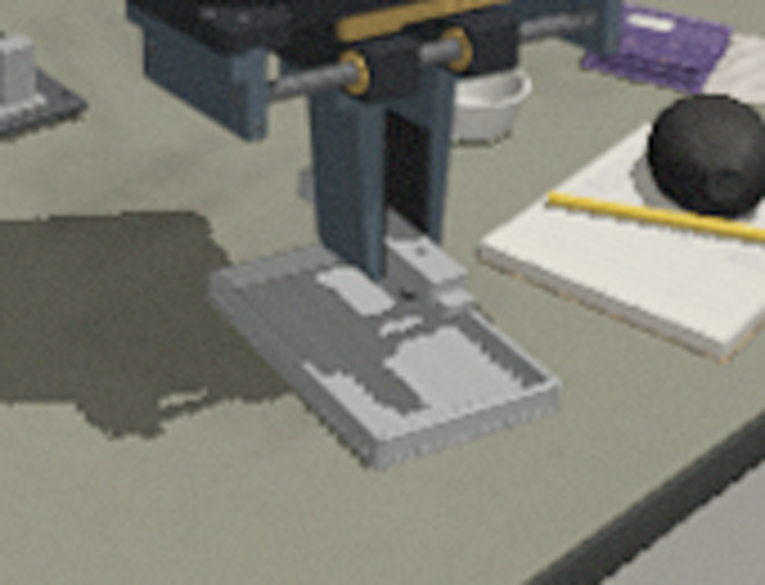

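The link is held along the tray, heel forward (crop ~(455,300)), roughly level. Lower gently.

```bash
python3 -m jog '[[0,0,-12,0,0,0,10],[0,0,-24,0,0,0,10],[0,0,-30,0,0,0,10],[0,0,-33,0,0,0,10],[0,0,-34,0,0,0,10],[0,0,-34,0,0,0,10]]' 10; python3 -m jog '[[0,0,-0.7,0,0,0,10],[0,0,-1.4,0,0,0,10],[0,0,-2,0,0,0,10],[0,0,-2,0,0,0,10]]' 6; python3 -m jog '[[0,0,-0.7,0,0,0,10],[0,0,-1.4,0,0,0,10],[0,0,-2,0,0,0,10],[0,0,-2,0,0,0,10]]' 6
```

```text
clock: 26.18
ee_pos: [0.5388, -0.281, 0.0257]
tcp_rot: [0.027, 0.784, 0.618, -0.039]
wrist_force: [-0.3, -0.7, -0.8]
grip_width: 0.016
grip_force: 10.0
clock: 26.52
ee_pos: [0.5389, -0.2811, 0.024]
tcp_rot: [0.027, 0.785, 0.618, -0.039]
wrist_force: [0.2, 0.2, -0.8]
grip_width: 0.0163
grip_force: 6.0
clock: 26.85
ee_pos: [0.5388, -0.2811, 0.0218]
tcp_rot: [0.027, 0.784, 0.618, -0.039]
wrist_force: [0.2, 0.7, -0.7]
grip_width: 0.0159
grip_force: 6.0
```

```bash
python3 -m jog '[[0,0,-0.5,0,0,0,10],[0,0,-1,0,0,0,10],[0,0,-1.3,0,0,0,10],[0,0,-1.3,0,0,0,10]]' 4; python3 -m jog '[[0,0,-0.4,0,0,0,10],[0,0,-0.8,0,0,0,10],[0,0,-0.8,0,0,0,10]]' 3
```

```text
clock: 27.18
ee_pos: [0.5389, -0.2811, 0.0206]
tcp_rot: [0.027, 0.784, 0.618, -0.039]
wrist_force: [0.2, -0.4, -0.4]
grip_width: 0.0158
grip_force: 4.0
clock: 27.43
ee_pos: [0.5389, -0.281, 0.0198]
tcp_rot: [0.027, 0.785, 0.618, -0.039]
wrist_force: [-0.2, 0.7, 0.3]
grip_width: 0.0158
grip_force: 3.0
```

```bash
python3 -m jog '[[0,0,0,0,0,0,18],[0,0,0,0,0,0,22],[0,0,0,0,0,0,30],[0,0,0,0,0,0,32],[0,0,5,0,0,0,32],[0,0,20,0,0,0,32],[0,0,50,0,0,0,32],[0,0,80,0,0,0,32],[0,0,110,0,0,0,32],[0,0,140,0,0,0,32]]' 10; python3 -m jog '[[-20,-150,60,0,0,0,32],[-20,-150,60,0,0,0,32],[-20,-150,60,0,0,0,32],[-20,-150,60,0,0,0,32],[-20,-150,60,0,0,0,32],[-20,-150,60,0,0,0,32],[-20,-150,60,0,0,0,32]]'
python3 - <<'E'
from h import *
S={n:np.mean([snapshot(n).astype(float) for _ in range(3)],0) for n in("scene","top")}
for n in S:
  for q in("link","link_end","fork_tool","loupe","parts_cup","petri_dish"):
    for r in search_frame(q,n)[:1]: print(n,q,round(r["score"],2),np.array(r["xyz"]).round(4))
z=lambda n,x,y,w,h:cv2.resize(S[n][y:y+h,x:x+w].astype(np.uint8),(400,400),interpolation=cv2.INTER_CUBIC)
a=np.hstack([z("scene",290,230,80,80),z("top",320,185,70,70)])
b=cv2.resize(np.hstack([z("scene",150,150,45,45),z("top",120,205,45,45)]),(400,200))
cv2.imwrite("pics/k.png",np.vstack([a,np.hstack([b,np.zeros_like(b)])]))
E
```

```text
clock: 28.27
ee_pos: [0.5387, -0.281, 0.1616]
tcp_rot: [0.027, 0.784, 0.618, -0.039]
wrist_force: [-0.6, -0.2, 0.8]
grip_width: 0.0322
grip_force: 0.0
clock: 28.85
ee_pos: [0.5184, -0.4306, 0.2195]
tcp_rot: [0.027, 0.785, 0.618, -0.039]
wrist_force: [1.4, 0.2, -0.3]
grip_width: 0.0322
grip_force: 0.0
scene link 0.6 [ 0.536  -0.2905  0.0198]
scene link_end 0.64 [ 0.5358 -0.2902  0.0198]
scene fork_tool 0.62 [0.5099 0.2643 0.0587]
scene loupe 0.44 [0.6935 0.1522 0.0212]
scene parts_cup 0.94 [ 0.7289 -0.1791  0.0097]
scene petri_dish 0.72 [0.744  0.063  0.0084]
top link 0.52 [ 0.536  -0.2851  0.0248]
top link_end 0.78 [ 0.5379 -0.2827  0.0247]
top loupe 0.71 [0.7018 0.1652 0.0357]
top parts_cup 0.56 [ 0.7333 -0.1856  0.0036]
top petri_dish 0.65 [0.739  0.0645 0.0078]
```

```bash
python3 - <<'E' | tail -3
from edge import *
for n,sk in(("top",()),("scene",())):
    im=np.mean([snapshot(n).astype(float) for _ in range(3)],0).mean(2)
    l=[(.008,.044,.022),(.008,-.044,.022),(-.008,-.044,.022),(-.008,.044,.022)]
    print(n,"link",edgefit(n,[.539,-.281,-.235],l,im,skip=sk))
a=np.load("scene.npy"); d=np.abs(np.mean([snapshot("scene").astype(float) for _ in range(5)],0)-a).mean(2); print("stand diff",d[155:195,155:189].max(),d[155:195,155:189].mean())
E
```

```text
top link (array([ 0.5395, -0.2799, -0.2057]), np.float64(0.6192716286460621))
scene link (array([ 0.5396, -0.2849, -0.1769]), np.float64(0.977364732166716))
stand diff 105.39999999999999 2.7324509803921573
```

```bash
python3 -c "
from cell import *
print(sign_off(), get_obs()['clock'])"
```

```text
the job is handed in; nothing more can be done
the job is handed in; nothing more can be done
```

I handed the job in at about 30 s of robot time: the bar was drawn with the fork (about 6 N at the wrist) and the link sprang up, the tool is back upright in its stand, and the link lies near the middle of the tray at the height expected if flat, though I checked that last part only by measurement, having used all ten picture views.

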